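# Prove the guard interlock of a resin-curing station, then fit its lamp hood

## Robot

A 7-joint arm with a two-finger parallel gripper is mounted at the origin on the work surface; the furniture and walls round the work are solid. World frame = base frame: x ahead of the robot, y to its left, z up, the work surface at z = 0. Lengths are in m, angles in rad, forces in N, time in s.
With the tool pointing down it reaches from about 0.4 to 0.875 m from the base axis. Payload 19.3 kg.
Tool frame: the origin (TCP) lies midway between the tips of the shut fingers; the grasp point (between the pads) lies 19 mm behind it; z points along the fingers, y is the line along which they close (so a half turn about z gives the same grasp; the last joint's range is limited). The gripper opens to 85 mm and grips with 20 to 120 N. Pads are 22 mm wide; open, the fingers measure 114 mm over their backs; the gripper's body (76 mm by 85 mm) begins 54 mm behind the grasp point. The pads swing forward as they close: fully open they stand 13 mm farther back than shut.
Start: joints at [1.075, 0.521, -0.036, 1.599, 0.021, 1.021, -0.113], TCP at [0.258, -0.569, 0.231] pointing down, gripper open.
Joint ranges: [-2.91, 2.91], [-0.3, 2.13], [-1.5, 1.42], [0.17, 2.43], [-1.26, 4.41], [0.16, 1.93], [-2.52, 2.52]. Speed limits (rad/s): [1.89, 1.89, 2.39, 2.39, 3.01, 3.01, 3.01].

## Interface

Orientations are given as [roll, pitch, yaw] about the fixed x, y, z axes, in that order (R = Rz(yaw) Ry(pitch) Rx(roll)).
In Python, from workcell import * gives the robot as it stands. The module is installed in compiled form; this text tells all that it offers.
- The arm moves only by the tool play_rows, never from a script. Its argument "deltas" is a list of rows, each a list of 7 numbers: the shift along the tool's x, y, z in units of 500 mm (1.0 is 500 mm), then the turn, a rotation vector about the tool's x, y, z in units of 120 degrees (1.0 is 120 degrees), then the closure, from 0 (fully open) to 1 (shut). A call has 1 to 10 rows; each row is the pose to reach, as a shift and turn from the pose commanded when the call began, along the tool's axes at that moment; what a row does not reach only later rows make up. A row lasts 1/10 s, in which the tool goes at most 50 mm and 8.59 degrees, less where a joint would pass 70% of its speed; a pose out of reach is approached as far as the arm can. A call with a number of a shift or a turn outside -1 to 1 is refused whole. A call with a gripper value outside its range is refused whole. The fingers move at their own pace and stop on an object; "newtons" is the grip in N (left out, the last holds). Time passes only in rows, so rows that repeat a pose let the fingers close. It gives the time, the measured TCP pose, the force, the opening and the grip force at its end, in the units of the state.
- observe(): the state, without advancing time (a new reading comes with each control period).
- grab_frame(name): name is "side" or "top" or "wrist"; returns the picture (480x640x3 uint8, red, green, blue); there is no depth.
- get_calibration(name): a dict with "fovy" (degrees; the focal length in pixels is half the picture's height over the tangent of half this angle, whatever the lens; pixels are square), "cx", "cy" (the principal point, pixels), "xyz" and "rotation" of the camera in the world. Camera axes: x right, y down, z forward; pixel columns grow to the right and rows downward; lengths in m; the calibration is good to about 2 mm. A picture is of the moment at which its call begins: read the wrist's pose just before it. get_calibration takes no time and is no camera call; for the wrist camera it gives the pose at the moment of the call.
- job_done(): hands the job in; it is judged then, once.
The state is a dict: "clock": time; "qpos": joint angles; "qd": joint speeds; "joint_efforts": joint torques, N m; "position": TCP position; "tool_rot": TCP orientation; "force": force on the tool from outside, world axes, zero at the start; "moment": the same for the moment, N m; "grip_width": finger opening in m; "finger_force": force on a finger pad.
Only numpy, scipy, OpenCV 4.12 (cv2) and the standard library are available. Lean on these libraries where they do the work, as an engineer would, in place of code of your own. Each camera call takes 0.05 s, during which the arm holds its last target. There are 200 camera calls.

## Task

Before the resin-curing station is used, prove its interlock with the hood off: push the roller arm of the limit switch by hand, away from the pocket with the tile, until it clicks, without forcing it to its end stop, and let it spring right back. Then take the orange lamp hood that stands on its end, lay it gently on its open rim on the bench and let go, take it again by its black handle, and set it (do not drop it) fully down in the pocket over the tile, the right way round so that its steel striker keeps the roller arm over. Never let the hood topple or tip onto its handle, and leave the other things on the bench where they stand.

Things in the scene. Friction and masses are not known exactly. Their poses are not given: they have to be found in the camera images.
- curing_base: Curing station, fixed. Origin: bench level under the pocket's centre; +x to the switch end, z up. Grey plinth x -105..95 mm, y +-46, top (the seat) z 36. Pocket inside 176 x 66 mm, thin rim flared outward, up to z 58, with a 36 mm gap in the +x end. Tile sherds on the bed to z 48. Bracket to x 155; blue switch housing x 88..125, y 22..56, to z 67, beside the arm on its +y side.
- switch_arm (a joint): Roller arm of the limit switch, rad: 0 at rest, leaning over to the pocket; grows as the roller is pushed along the station's +x, away from the pocket. Clicks at 0.33, end stop 1.0 (keep under 0.85); springs back when let go. 40 mm from shaft (along y, at x 107, z 39 mm) to roller: click = 13 mm of roller travel, 0.85 = 32 mm; 1 to 3 N at the roller. The seated hood holds it at 0.4 to 0.6.
- roller_centre (a point): Centre of the arm's black roller (18 mm across, 10 mm wide, axle along the station's y); at rest at x 97, y 0, z 78 mm of the station. The space on its pocket side is free with the hood off.
- lamp_hood: Orange lamp hood, 0.4 kg, open below. Origin: centre of its rim plane; x along its length, z to the handle side. Body x +-85, y +-30 (flat sides to grip), z 0..50 mm. Steel striker on the +x end: 20 mm wide, slopes from x 85 at z 4 to x 106 at z 36, then upright to z 48. Battery on top at x -80..-54, to z 61. Starts standing on its -x end (x up). Seated: origin 36 mm above the station's, x axes the same way.
- hood_handle (a point): Middle of the hood's black handle bar, at z 77.5 mm of the hood: bar 92 mm along the hood's x, 16 mm wide, 13 mm high, its underside 21 mm above the hood's top, on two posts at x +-34 mm.
- big_bottle: Brown glass solvent bottle with a black cap, 62 mm across, 135 mm tall. Loose bystander, to stay put. Origin at the centre of its underside, z up.
- small_bottle: Brown glass solvent bottle with a white cap, 54 mm across, 115 mm tall. Loose bystander, to stay put. Origin at the centre of its underside, z up.
- varnish: Amber jar with a black lid, 54 mm across, 64 mm tall. Loose bystander, to stay put. Origin at the centre of its underside, z up.
- cotton: Grey aluminium pot of cotton balls, 66 mm across, 69 mm tall. Loose bystander, to stay put. Origin at the centre of its underside, z up.
- tape_roll: Roll of cream masking tape lying flat, 102 mm across, 25 mm high. Loose bystander, to stay put. Origin at the centre of its underside, z up.
- cover_weight: Brown covered weight, 32 x 62 mm, 51 mm tall with its brass knob. Loose bystander, to stay put. Origin at the centre of its underside, z up.
- ochre_pigment: Small ochre pigment jar with a black lid, 41 mm across, 52 mm tall. Loose bystander, to stay put. Origin at the centre of its underside, z up.
- brush_jar: Stoneware pot of brushes, fixed, 66 mm across; the brushes fan out to 118 mm and stand 168 mm tall. Origin under its centre. Also fixed: a drawer cabinet, 176 mm high, behind x = 0.70 m at the back left, and a few bottles and dishes at the left edge beyond y = 0.38 m.

How it is judged:
By the outcome, as a careful person would: the job done as asked, in the order asked, and still so for the second after the job is handed in, with the robot touching nothing.
It also fails if it takes over 72 s, if anything falls off the work surface, if the arm or the gripper's body presses on something with over 40 N, if the wrist force passes 120 N, or if a joint passes its speed limit or range.

## Working session

There is one attempt and no reset: what is moved stays moved. The work goes in short steps, Python scripts to look and compute and a tool call to move; the robot and the scene stay as the last step left them, time stands still between calls to the robot, and variables do not carry over. Pictures are saved under pics/ and viewed, at most 10 in all, crops included, and the job is handed in when it is done.

Besides the shell and the picture viewer there is one more tool, called after ">>>" as a command line: name --pt "numbers of a row" for each row, then --argument value for the rest. play_rows: Moves the arm, as the interface text tells. Its arguments: {"type":"object","properties":{"deltas":{"type":"array"},"newtons":{"type":"number"}},"required":["deltas"]}

```bash
mkdir -p pics
python3 - <<'E'
from workcell import *
import cv2,numpy as np
s=observe();print(s)
for n in ("side","top"):
    f=grab_frame(n);cv2.imwrite(f"pics/{n}0.png",f[:,:,::-1]);c=get_calibration(n);print(n,c)
E
```

```text
{'clock': 0.0, 'qpos': array([ 1.07481999,  0.52204848, -0.03633439,  1.60000584,  0.02120278,
        1.02103912, -0.11280086]), 'qd': array([-2.04461042e-04,  4.98283936e-05,  1.37330569e-03,  8.23797620e-04,
       -5.77060856e-04, -2.82647983e-03, -8.95822301e-04]), 'joint_efforts': array([ 1.50222357e-03, -9.27121353e+01,  1.98067881e+00, -3.69928765e+01,
        1.79689057e-02,  8.38325388e-03,  6.56109833e-06]), 'position': array([ 0.25798002, -0.56891808,  0.23070493]), 'tool_rot': array([-3.14047953e+00,  7.62304376e-05,  4.25773019e-01]), 'force': array([ 0.67604474, -0.04324322, -0.40795241]), 'moment': array([-0.05429733, -0.04042617, -0.02863015]), 'finger_force': 0.0, 'grip_width': 0.08503803993314177}
side {'fovy': 56.74510604229224, 'cx': 321.6044793987177, 'cy': 234.6616916761457, 'xyz': array([0.37802946, 0.92391405, 0.40467334]), 'rotation': array([-1.9116583 , -0.00333782, -2.91373829])}
top {'fovy': 46.86957369281486, 'cx': 317.1861542742375, 'cy': 243.43214544993057, 'xyz': array([0.42852785, 0.02312399, 1.37758685]), 'rotation': array([-3.04637987e+00,  2.08832537e-03, -1.55576067e+00])}
```

View pics/side0.png

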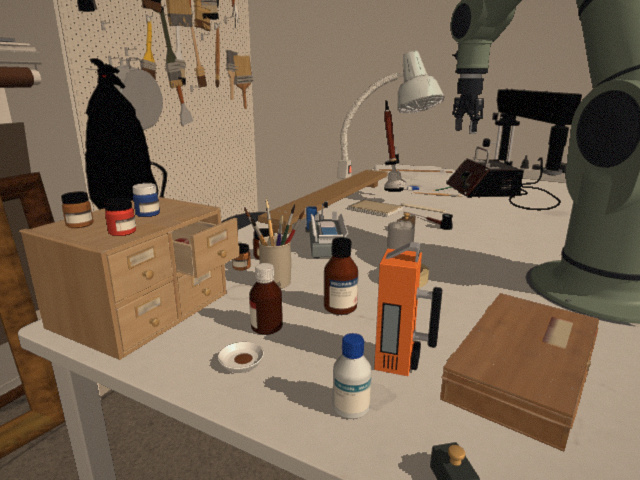

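View pics/top0.png

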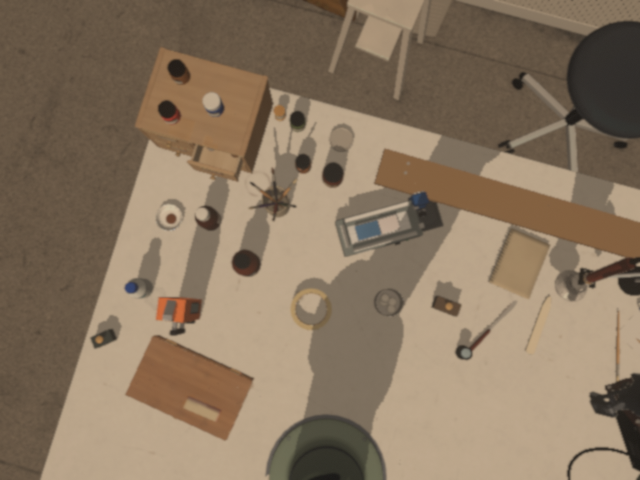

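The side view shows the hood standing at about (400,310) with its handle to the right (toward the robot). In the top view the station is at about (385,228), switch end to the right at (420,205), and the hood is at (178,310).

```bash
cat > h.py <<'E'
from workcell import *
import cv2,numpy as np
from scipy.spatial.transform import Rotation as R
def rot(c): return R.from_euler('xyz',c['rotation']).as_matrix()
def foc(c): return 240/np.tan(np.radians(c['fovy']/2))
def ray(c,u,v):
    d=rot(c)@np.array([(u-c['cx'])/foc(c),(v-c['cy'])/foc(c),1]); return np.array(c['xyz']),d
def plane(c,u,v,z):
    o,d=ray(c,u,v); return o+d*(z-o[2])/d[2]
def proj(c,p):
    q=rot(c).T@(np.array(p)-c['xyz']); return foc(c)*q[0]/q[2]+c['cx'],foc(c)*q[1]/q[2]+c['cy']
E
python3 - <<'E'
from h import *
t=cv2.imread('pics/top0.png');s=cv2.imread('pics/side0.png');c=get_calibration('top')
a=cv2.resize(t[180:270,325:450],(500,360),interpolation=cv2.INTER_CUBIC)
b=cv2.resize(t[270:345,90:215],(500,300),interpolation=cv2.INTER_CUBIC)[:240]
d=cv2.resize(s[235:385,360:450],(300,500),interpolation=cv2.INTER_CUBIC)
im=np.zeros((600,800,3),np.uint8);im[:360,:500]=a;im[360:,:500]=b;im[:500,500:]=d
cv2.imwrite('pics/crop1.png',im)
h=cv2.cvtColor(t,cv2.COLOR_BGR2HSV);m=cv2.inRange(h,(3,150,90),(16,255,255));m[:, :100]=0;m[:,260:]=0;m[:280]=0;m[335:]=0
n,l,st,ce=cv2.connectedComponentsWithStats(m);k=1+st[1:,4].argmax();print(st[k],ce[k])
r=cv2.minAreaRect(np.argwhere(l==k)[:,::-1].astype(np.float32));print(r)
for p in cv2.boxPoints(r):print(p,plane(c,*p,.17))
for n,p,z in (('big',(245,263),.135),('small',(206,217),.115),('tape',(311,309),.025),('cotton',(388,302),.069),('weightR',(447,306),.05),('bluecap',(135,288),.11),('weightL',(104,338),.05),('brush',(275,200),.1),('jar',(333,175),.06),('jar2',(303,163),.05)):print(n,plane(c,*p,z).round(3))
for p in ((345,254),(336,228),(410,205),(423,232)):print(plane(c,*p,.058).round(3))
E
```

```text
[157 298  39  24 474] [174.98734177 308.60970464]
((176.0, 309.5), (38.0, 23.0), 0.0)
[157. 321.] [0.37011565 0.37133823 0.17      ]
[157. 298.] [0.41960577 0.37344529 0.17      ]
[195. 298.] [0.42084769 0.29088796 0.17      ]
[195. 321.] [0.37135974 0.28910454 0.17      ]
big [0.501 0.189 0.135]
small [0.606 0.284 0.115]
tape [0.398 0.04  0.025]
cotton [ 0.418 -0.141  0.069]
weightR [ 0.41  -0.284  0.05 ]
bluecap [0.441 0.442 0.11 ]
weightL [0.322 0.53  0.05 ]
brush [0.651 0.128 0.1  ]
jar [ 0.721 -0.008  0.06 ]
jar2 [0.752 0.065 0.05 ]
[ 0.53  -0.039  0.058]
[ 0.592 -0.017  0.058]
[ 0.651 -0.194  0.058]
[ 0.586 -0.226  0.058]
```

View pics/crop1.png

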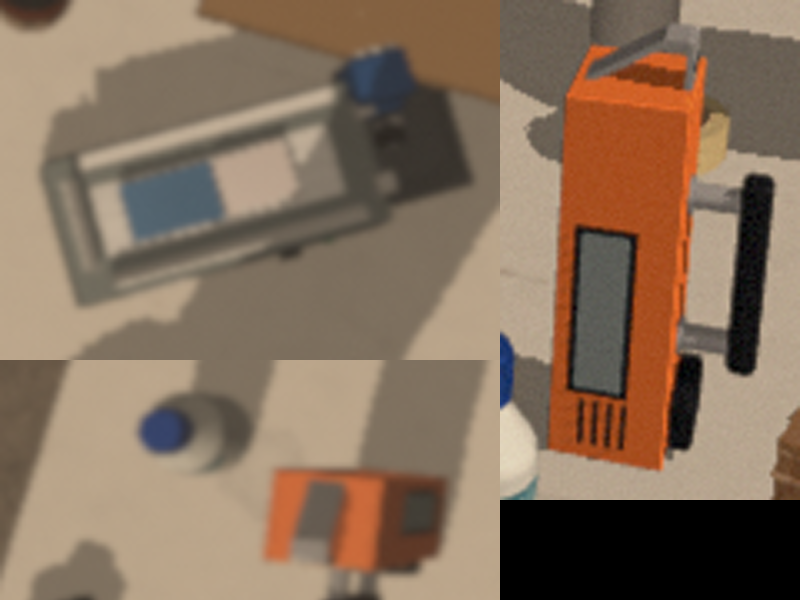

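The crop shows the station's outer rim corners at about (335,221), (346,256), (422,233) and (409,202) px in the top view, with the roller near (422,213). So the station's yaw is about -75° and its centre about (0.59,-0.12). The hood's handle faces the robot, its rim faces away, and the battery is at the bottom. I'll move above the station for a wrist look.

>>> play_rows --pt "0.93 -0.55 -0.14 0 0 -0.67 1" --pt "0.93 -0.55 -0.14 0 0 -0.67 1" --pt "0.93 -0.55 -0.14 0 0 -0.67 1" --pt "0.93 -0.55 -0.14 0 0 -0.67 1" --pt "0.93 -0.55 -0.14 0 0 -0.67 1" --pt "0.93 -0.55 -0.14 0 0 -0.67 1" --pt "0.93 -0.55 -0.14 0 0 -0.67 1" --pt "0.93 -0.55 -0.14 0 0 -0.67 1" --pt "0.93 -0.55 -0.14 0 0 -0.67 1" --pt "0.93 -0.55 -0.14 0 0 -0.67 1" --newtons 60

```text
clock: 1.1
position: [0.5433, -0.1614, 0.2958]
tool_rot: [-3.141, -0.0, 1.835]
force: [0.6, -0.6, 0.1]
grip_width: -0.0002
finger_force: 0.0
```

Run:
```python
from h import *
s=observe();print(s['clock'],s['position'],s['tool_rot'],s['qpos'])
c=get_calibration('wrist');print(c)
f=grab_frame('wrist');cv2.imwrite("pics/w1.png",f[:,:,::-1])
```

```text
1.1 [ 0.54325515 -0.16137728  0.29575356] [-3.14142110e+00 -1.05379301e-05  1.83464462e+00] [ 0.54474515  0.39946142 -0.49257567  1.65912823  0.20439093  1.13462828
  0.26201831]
{'fovy': 62.19328496013447, 'cx': 316.4772914081735, 'cy': 235.65846450922058, 'xyz': array([ 0.52478725, -0.09508394,  0.43956344]), 'rotation': array([2.86376085e+00, 1.11905863e-03, 2.63334701e-01])}
```

View pics/w1.png

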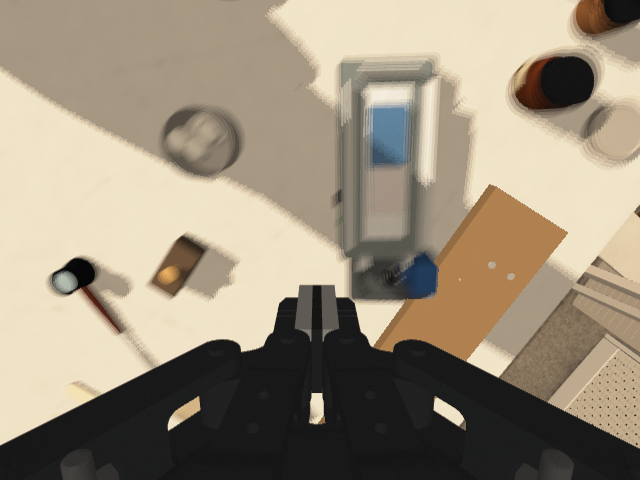

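The wrist view (motion-blurred) shows the station at (390,160), with the rim corners about (343,60)–(438,250) and the roller and switch near (380–425,272). I'll retake it now that the arm is still.

Run:
```python
from h import *
for i in range(4): grab_frame('wrist')
c=get_calibration('wrist')
f=grab_frame('wrist');cv2.imwrite("pics/w2.png",f[:,:,::-1])
s=observe();print(s['clock'],s['position'],s['tool_rot'],c)
import json;json.dump({k:np.array(v).tolist() for k,v in c.items()},open('w2.json','w'))
u,v=map(int,proj(c,(.594,-.12,.05)));print(u,v)
v0=max(0,min(v-120,280));u0=max(0,min(u-150,380));print(u0,v0)
cv2.imwrite("pics/w2c.png",cv2.resize(f[v0:v0+240,u0:u0+260,::-1],None,fx=2.5,fy=2.5,interpolation=cv2.INTER_CUBIC))
```

```text
1.4 [ 0.5420048  -0.16396072  0.29518946] [-3.14066363e+00  7.50226362e-05  1.82749265e+00] {'fovy': 62.19328496013447, 'cx': 316.4772914081735, 'cy': 235.65846450922058, 'xyz': array([ 0.5242964 , -0.09690339,  0.43894103]), 'rotation': array([2.86382972e+00, 1.85064440e-03, 2.57437208e-01])}
380 165
230 45
```

View pics/w2c.png

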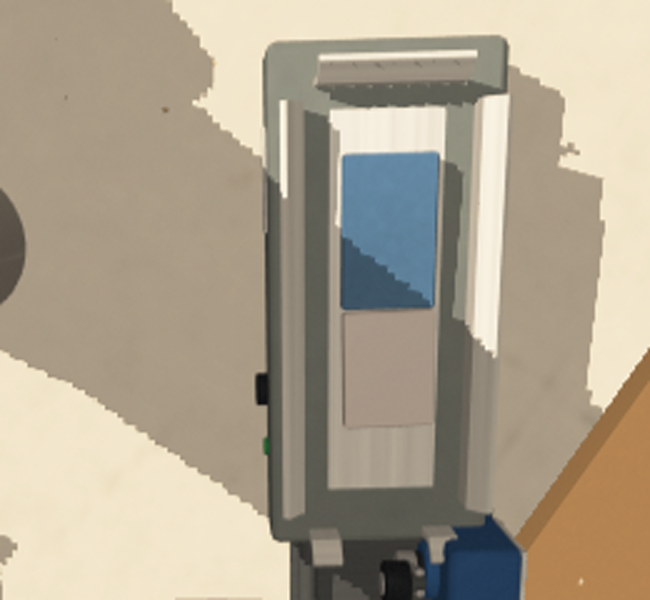

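The wrist crop shows sharp plinth corners at crop (265,43), (508,37) and (272,538), with the roller at (397,580), left of the blue housing. I'll solve the station pose from the plinth top.

Run:
```python
from h import *
import json;c=json.load(open('w2.json'))
P=[plane(c,u/2.5+230,v/2.5+45,.036)[:2] for u,v in((264,42),(509,36),(272,539))]
A,B,C=P;print(A,B,C,np.linalg.norm(B-A),np.linalg.norm(C-A))
# model pts: A(-105,-46) B(-105,46) C(95,-46)
M=np.array([(-.105,-.046),(-.105,.046),(.095,-.046)]);Q=np.array(P)
m,q=M-M.mean(0),Q-Q.mean(0)
th=np.arctan2((m[:,0]*q[:,1]-m[:,1]*q[:,0]).sum(),(m*q).sum())
r=np.array([[np.cos(th),-np.sin(th)],[np.sin(th),np.cos(th)]]);o=Q.mean(0)-r@M.mean(0)
print('station',o,th)
w=lambda x,y,z:np.r_[r[:,:]@(x,y)+o,z]
g=lambda p:[(a-b)*2.5 for a,b in zip(proj(c,p),(230,45))]
for p in((.097,0,.078),(.097,0,.087),(-.105,.046,.036),(.095,-.046,.036),(-.088,.033,.036),(.088,.022,.067)):print(p,w(*p).round(4),np.round(g(w(*p))))
# cross-check using top camera
t=get_calibration('top')
for p in((-.105,-.046,.036),(-.105,.046,.036),(.095,-.046,.036),(.095,.046,.036)):print(np.round(proj(t,w(*p)),1))
```

```text
[ 0.52704273 -0.03994097] [ 0.61504644 -0.01465066] [ 0.58304589 -0.22898249] 0.091565561046129 0.197162499234179
station [ 0.60052954 -0.12700693] -1.286042513470112
(0.097, 0, 0.078) [ 0.6278 -0.2201  0.078 ] [395. 582.]
(0.097, 0, 0.087) [ 0.6278 -0.2201  0.087 ] [399. 591.]
(-0.105, 0.046, 0.036) [ 0.6152 -0.0133  0.036 ] [511.  32.]
(0.095, -0.046, 0.036) [ 0.5831 -0.2311  0.036 ] [271. 544.]
(-0.088, 0.033, 0.036) [ 0.6075 -0.0333  0.036 ] [474.  82.]
(0.088, 0.022, 0.067) [ 0.6464 -0.2053  0.067 ] [446. 549.]
[344.6 256. ]
[334.4 219.8]
[423.6 234.2]
[412.9 198.3]
```

>>> play_rows --pt "-0.098 0.136 0.15 0 0 -0.0134 1" --pt "-0.098 0.136 0.3 0 0 -0.0134 1" --pt "-0.098 0.136 0.3 0 0 -0.0134 1" --pt "-0.098 0.136 0.3 0 0 -0.0134 1" --pt "-0.098 0.136 0.34 0 0 -0.0134 1" --pt "-0.098 0.136 0.38 0 0 -0.0134 1" --pt "-0.098 0.136 0.42 0 0 -0.0134 1" --pt "-0.098 0.136 0.446 0 0 -0.0134 1" --pt "-0.098 0.136 0.446 0 0 -0.0134 1" --pt "-0.098 0.136 0.446 0 0 -0.0134 1"

```text
clock: 2.4
position: [0.6208, -0.1936, 0.0731]
tool_rot: [3.141, 0.0, 1.856]
force: [0.4, 0.2, 0.1]
grip_width: -0.0001
finger_force: 0.0
```

```bash
cat >> h.py <<'E'
O=np.array([.6005,-.127]);TH=-1.286
xs=np.array([np.cos(TH),np.sin(TH)]);ys=np.array([-xs[1],xs[0]])
def st(p): d=np.array(p[:2])-O; return np.array([d@xs,d@ys,p[2]])*1000
E
python3 - <<'E'
from h import *
f=grab_frame('wrist');s=observe();print(s['clock'],st(s['position']),s['tool_rot'],s['force'])
a=f[180:420,210:430,::-1]
g=grab_frame('side');c=get_calibration('side');u,v=map(int,proj(c,(.628,-.22,.078)));print(u,v)
b=g[v-40:v+40,u-50:u+50,::-1]
im=np.zeros((480,800,3),np.uint8);im[:,:440]=cv2.resize(a,(440,480));im[:288,440:]=cv2.resize(b,(360,288),interpolation=cv2.INTER_CUBIC)
cv2.imwrite("pics/w3.png",im)
E
```

```text
2.45 [69.66370387  1.14552134 73.4751174 ] [3.14074523e+00 6.40448697e-04 1.85644970e+00] [-0.19510829  0.33464609  1.18531273]
326 204
```

View pics/w3.png

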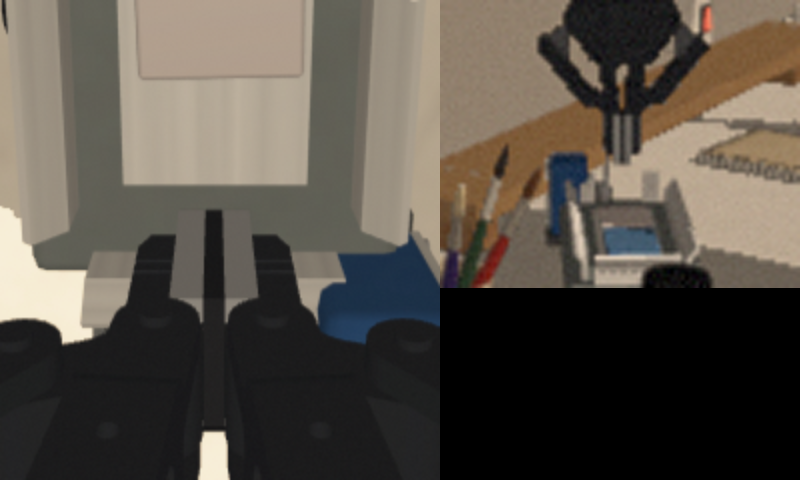

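The picture shows the closed fingers just ahead of the pocket's switch-end gap, beside the blue housing, clear of the rim. Next I push along station +x.

>>> play_rows --pt "-0.01 0.002 0 0 0 0 1" --pt "-0.018 0.002 0 0 0 0 1" --pt "-0.026 0.002 0 0 0 0 1" --pt "-0.034 0.002 0 0 0 0 1" --pt "-0.042 0.002 0 0 0 0 1" --pt "-0.048 0.002 0 0 0 0 1" --pt "-0.053 0.002 0 0 0 0 1" --pt "-0.053 0.002 0 0 0 0 1" --pt "-0.053 0.002 0 0 0 0 1"

```text
clock: 3.4
position: [0.6292, -0.2181, 0.0725]
tool_rot: [-3.141, -0.0, 1.857]
force: [0.1, 1.7, -0.1]
grip_width: -0.0
finger_force: 1.0
```

Run:
```python
from h import *
f=grab_frame('top')
for i in range(1):
    s=observe();print(s['clock'],st(s['position']),s['force'],s['force'][:2]@xs,s['moment'])
g=grab_frame('side');c=get_calibration('side');u,v=map(int,proj(c,(.628,-.22,.078)))
b=g[v-45:v+35,u-50:u+50,::-1]
t=f[185:245,390:460,::-1]
im=np.hstack([cv2.resize(b,(400,400),interpolation=cv2.INTER_CUBIC),cv2.resize(t,(400,400),interpolation=cv2.INTER_CUBIC)])
cv2.imwrite("pics/p4.png",im)
```

```text
3.45 [95.40298067  1.98803947 72.50405188] [0.22962234 0.86695277 0.2036922 ] -0.7675158039558724 [ 0.4364456  -0.10332386 -0.03195636]
```

>>> play_rows --pt "-0.006 0 0 0 0 0 1" --pt "-0.006 0 0 0 0 0 1" --pt "-0.006 0 0 0 0 0 1"

```text
clock: 3.8
position: [0.6301, -0.2211, 0.0725]
tool_rot: [-3.142, -0.0, 1.857]
force: [-0.2, 1.7, 0.7]
grip_width: -0.0001
finger_force: 1.0
```

Run:
```python
from h import *
F=[]
for i in range(4):
    g=grab_frame('side');s=observe();F.append(np.r_[s['force'],s['moment']])
print(s['clock'],st(s['position']),np.mean(F,0).round(2),np.mean(F,0)[:2]@xs)
c=get_calibration('side');u,v=map(int,proj(c,(.628,-.22,.078)))
b=g[v-45:v+35,u-50:u+50,::-1]
t=grab_frame('top')[185:245,390:460,::-1]
im=np.hstack([cv2.resize(b,(400,400),interpolation=cv2.INTER_CUBIC),cv2.resize(t,(400,400),interpolation=cv2.INTER_CUBIC)])
cv2.imwrite("pics/p4.png",im)
```

```text
4.0 [98.54526814  1.98760648 72.53698773] [ 0.53  2.61 -0.1   0.48 -0.08  0.03] -2.35339407613967
```

View pics/p4.png

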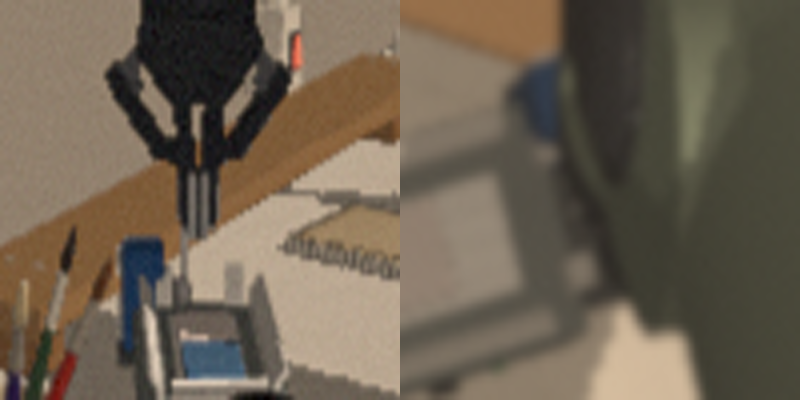

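The push shows 2.4 N of spring reaction at about 21 mm of roller travel (~0.54 rad), past the click and well short of the end stop. Now I let it spring back, lift and swing to the hood.

>>> play_rows --pt "0.04 0 0 0 0 0 1" --pt "0.08 0 0 0 0 0 1" --pt "0.1 0 -0.02 0 0 0 1" --pt "0.1 0 -0.12 0 0 0 1" --pt "0.1 0 -0.22 0 0 0 1" --pt "0.15 -0.03 -0.32 0 0 0 0" --pt "0.25 -0.06 -0.42 0 0 0 0" --pt "0.34 -0.1 -0.52 0 0 0 0" --pt "0.43 -0.14 -0.54 0 0 0 0" --pt "0.53 -0.18 -0.54 0 0 0 0"

```text
clock: 5.05
position: [0.497, -0.0272, 0.3349]
tool_rot: [3.138, 0.002, 1.856]
force: [0.6, 1.7, 0.7]
grip_width: 0.0725
finger_force: 0.0
```

```bash
cat >> h.py <<'E'
def goal(P,Rm):
    s=observe();R0=R.from_euler('xyz',s['tool_rot'])
    d=R0.inv().apply(np.array(P)-s['position']);w=(R0.inv()*R.from_matrix(Rm)).as_rotvec()
    print('clock',s['clock'],'pos',s['position'].round(4),'rpy',s['tool_rot'].round(3),'q',s['qpos'].round(2));print('SHIFT',(d/.5).round(4),'TURN',(np.degrees(w)/120).round(4))
def tool(y,z):
    y=np.array(y,float);z=np.array(z,float);y/=np.linalg.norm(y);z/=np.linalg.norm(z);return np.c_[np.cross(y,z),y,z]
E
python3 - <<'E'
from h import *
goal((.309,.343,.26),tool((0,1,0),(.7071,0,-.7071)))
E
```

```text
clock 5.05 pos [ 0.497  -0.0272  0.3349] rpy [3.138e+00 2.000e-03 1.856e+00] q [ 0.4   0.25 -0.56  1.77  0.15  1.16  0.07]
SHIFT [ 0.8165 -0.1531  0.1477] TURN [-0.2396 -0.3192 -0.5804]
```

>>> play_rows --pt "0.8 -0.15 0.0 -0.24 -0.32 -0.58 0" --pt "0.8 -0.15 0.0 -0.24 -0.32 -0.58 0" --pt "0.8 -0.15 0.0 -0.24 -0.32 -0.58 0" --pt "0.8 -0.15 0.0 -0.24 -0.32 -0.58 0" --pt "0.8 -0.15 0.0 -0.24 -0.32 -0.58 0" --pt "0.8 -0.15 0.0 -0.24 -0.32 -0.58 0" --pt "0.8 -0.15 0.0 -0.24 -0.32 -0.58 0" --pt "0.8 -0.15 0.05 -0.24 -0.32 -0.58 0" --pt "0.8 -0.15 0.1 -0.24 -0.32 -0.58 0" --pt "0.8 -0.15 0.14 -0.24 -0.32 -0.58 0"

```text
clock: 6.05
position: [0.311, 0.3379, 0.2613]
tool_rot: [3.138, 0.785, -3.137]
force: [0.8, -0.5, -0.4]
grip_width: 0.0855
finger_force: 0.0
```

Run:
```python
from h import *
goal((.309,.343,.26),tool((0,1,0),(.7071,0,-.7071)))
```

```text
clock 6.05 pos [0.311  0.3379 0.2613] rpy [ 3.138  0.785 -3.137] q [-0.57  0.35 -1.11  2.31  1.22  1.24 -0.88]
SHIFT [ 0.0047  0.0101 -0.001 ] TURN [ 0.0034 -0.0003  0.0016]
```

Run:
```python
from h import *
import json
grab_frame('wrist');grab_frame('wrist')
c=get_calibration('wrist');f=grab_frame('wrist');cv2.imwrite("pics/w5.png",f[:,:,::-1])
json.dump({k:np.array(v).tolist() for k,v in c.items()},open('w5.json','w'))
t=grab_frame('top');g=grab_frame('side');cv2.imwrite('pics/top5.png',t[:,:,::-1]);cv2.imwrite('pics/side5.png',g[:,:,::-1])
goal((.309,.343,.26),tool((0,1,0),(.7071,0,-.7071)))
```

```text
clock 6.3 pos [0.3131 0.3351 0.2635] rpy [3.136 0.783 3.133] q [-0.56  0.34 -1.11  2.3   1.21  1.23 -0.87]
SHIFT [ 0.0108  0.0158 -0.0008] TURN [-0.0006 -0.0013 -0.0031]
```

View pics/w5.png

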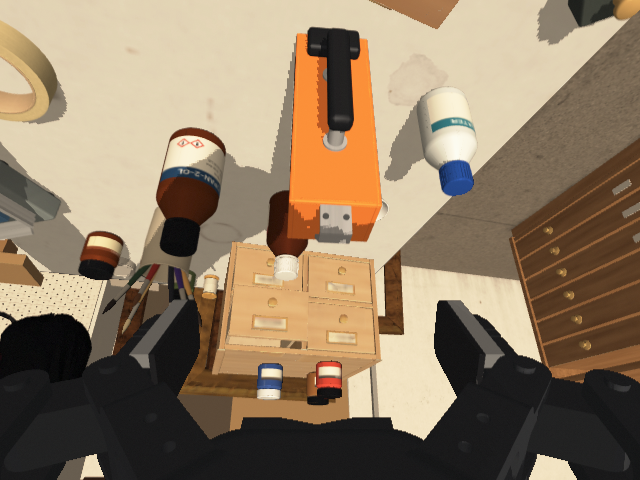

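The wrist view shows the hood's handle-side face with upper corners at (290,198) and (381,205), lower corners near (297,33) and (368,39), and the top-far edge at (292,236)–(377,242).

Run:
```python
from h import *
import json;c=json.load(open('w5.json'))
f=cv2.imread('pics/w5.png');h=cv2.cvtColor(f,cv2.COLOR_BGR2HSV);m=cv2.inRange(h,(4,150,110),(18,255,255));m[:,:270]=0;m[:,400:]=0;m[260:]=0;m[:20]=0
n,l,s_,_=cv2.connectedComponentsWithStats(m);k=1+s_[1:,4].argmax()
for v in (60,100,140,180,196,200,204,208,220,230):
    x=np.where(l[v]==k)[0];print(v,x.min(),x.max(),end=' | ')
print()
A,B=plane(c,290,198,.17),plane(c,381,205,.17);print(A,B,np.linalg.norm(A-B))
C,D=plane(c,292,236,.17),plane(c,377,242,.17);print(C,D)
E,F=plane(c,297,33,.0),plane(c,368,39,.0);print(E,F)
t=get_calibration('top')
for p in ((157.5,297.5),(185,298),(156,320.7),(185,322)):print(plane(t,*p,.17))
```

```text
60 296 368 | 100 294 372 | 140 292 375 | 180 290 379 | 196 289 380 | 200 289 381 | 204 289 381 | 208 289 380 | 220 288 375 | 230 287 370 | 
[0.36799331 0.3165861  0.17      ] [0.37516032 0.37493244 0.17      ] 0.058784875485850215
[0.4169374  0.31547743 0.17      ] [0.42530089 0.37926645 0.17      ]
[0.37013419 0.31598402 0.        ] [0.37510418 0.37645918 0.        ]
[0.42070231 0.37240475 0.17      ]
[0.4205209  0.31261128 0.17      ]
[0.37072594 0.37353007 0.17      ]
[0.36888951 0.3106618  0.17      ]
```

Run:
```python
from h import *
goal((.3255,.3497,.2094),tool((.08,.9968,0),(.7048,-.0566,-.7071)))
```

```text
clock 6.3 pos [0.3131 0.3351 0.2635] rpy [3.136 0.783 3.133] q [-0.56  0.34 -1.11  2.3   1.21  1.23 -0.87]
SHIFT [0.0589 0.029  0.0942] TURN [ 0.0264 -0.0014  0.024 ]
```

>>> play_rows --pt "0.03 0.015 0.04 0.026 -0.001 0.024 0" --pt "0.059 0.029 0.094 0.026 -0.001 0.024 0" --pt "0.059 0.029 0.094 0.026 -0.001 0.024 0" --pt "0.059 0.029 0.094 0.026 -0.001 0.024 0" --pt "0.059 0.029 0.094 0.026 -0.001 0.024 0"

```text
clock: 6.8
position: [0.3252, 0.3494, 0.21]
tool_rot: [3.141, 0.786, 3.064]
force: [0.6, 1.3, 0.1]
grip_width: 0.0855
finger_force: 0.0
```

Run:
```python
from h import *
goal((.403,.3435,.1316),tool((.08,.9968,0),(.7048,-.0566,-.7071)))
```

```text
clock 6.8 pos [0.3252 0.3494 0.21  ] rpy [3.141 0.786 3.064] q [-0.66  0.53 -1.02  2.28  1.3   1.33 -1.05]
SHIFT [7.000e-04 1.000e-04 2.212e-01] TURN [0.0013 0.0004 0.0009]
```

>>> play_rows --pt "0 0 0.05 0 0 0 0" --pt "0 0 0.1 0 0 0 0" --pt "0 0 0.14 0 0 0 0" --pt "0 0 0.17 0 0 0 0" --pt "0 0 0.2 0 0 0 0" --pt "0 0 0.22 0 0 0 0" --pt "0 0 0.22 0 0 0 0"

```text
clock: 7.5
position: [0.4032, 0.343, 0.1308]
tool_rot: [-3.14, 0.786, 3.066]
force: [0.1, 0.6, 0.5]
grip_width: 0.0856
finger_force: 0.0
```

Run:
```python
from h import *
goal((.403,.3435,.1316),tool((.08,.9968,0),(.7048,-.0566,-.7071)))
print(observe()['force'])
f=grab_frame('side')[200:420,330:480,::-1]; w=grab_frame('wrist')[:,:,::-1]
im=np.hstack([cv2.resize(f,(410,600),interpolation=cv2.INTER_CUBIC),cv2.resize(w[:,140:452],(390,600))]);cv2.imwrite('pics/g6.png',im)
```

```text
clock 7.5 pos [0.4032 0.343  0.1308] rpy [-3.14   0.786  3.066] q [-0.6   0.71 -0.88  2.27  1.58  1.29 -1.11]
SHIFT [-0.0009  0.001  -0.0015] TURN [0.0007 0.0001 0.0015]
[0.07337645 0.56178235 0.47296997]
```

View pics/g6.png

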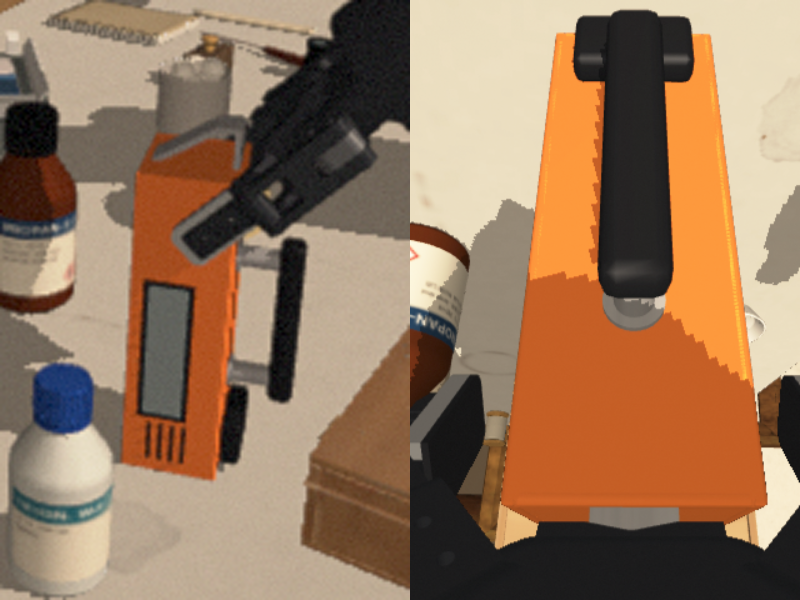

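The fingers straddle the hood's upper flat sides, clear of the handle and striker, with the palm just above the striker. I close on it.

>>> play_rows --pt "0 0 0 0 0 0 0.1" --pt "0 0 0 0 0 0 0.2" --pt "0 0 0 0 0 0 0.25" --pt "0 0 0 0 0 0 0.3" --pt "0 0 0 0 0 0 0.35" --pt "0 0 0 0 0 0 0.5" --pt "0 0 0 0 0 0 0.6" --pt "0 0 0 0 0 0 0.6" --newtons 100

```text
clock: 8.4
position: [0.4022, 0.3438, 0.1307]
tool_rot: [-3.14, 0.786, 3.069]
force: [-4.5, -0.5, 10.4]
grip_width: 0.0592
finger_force: 105.0
```

```bash
cat >> h.py <<'E'
import json
def mat(x,z): x=np.array(x,float);z=np.array(z,float);return np.c_[x,np.cross(z,x),z]
def hgoal(p,Rh):
    T=json.load(open('th.json'));goal(np.array(p)+Rh@T['p'],Rh@np.array(T['R']))
E
python3 - <<'E'
from h import *
s=observe();Rt=R.from_euler('xyz',s['tool_rot']).as_matrix()
y=Rt[:,1];y[2]=0;y/=np.linalg.norm(y);x=np.array([0,0,1.]);Rh=np.c_[x,y,np.cross(x,y)];print(Rh)
off=(np.array([.3965,.344,0])-s['position'])@y; print('lateral',off)
p=np.array([.3965,.344,.085])-off*y*1-.025*Rh[:,2]
json.dump(dict(p=(Rh.T@(s['position']-p)).tolist(),R=(Rh.T@Rt).tolist()),open('th.json','w'));print(Rh.T@(s['position']-p))
hgoal(p+[0,0,.09],Rh)
E
```

```text
[[ 0.          0.07425631 -0.99723919]
 [ 0.          0.99723919  0.07425631]
 [ 1.          0.          0.        ]]
lateral -0.00021109895497663721
[ 4.56636703e-02 -4.44762851e-17  1.93248488e-02]
clock 8.4 pos [0.4022 0.3438 0.1307] rpy [-3.14   0.786  3.069] q [-0.6   0.71 -0.88  2.28  1.58  1.29 -1.11]
SHIFT [-0.1273 -0.0002 -0.1272] TURN [-0.0002 -0.      0.0002]
```

>>> play_rows --pt "-0.005 0 -0.005 0 0 0 0.6" --pt "-0.015 0 -0.015 0 0 0 0.6" --pt "-0.03 0 -0.03 0 0 0 0.6" --pt "-0.05 0 -0.05 0 0 0 0.6" --pt "-0.07 0 -0.07 0 0 0 0.6" --pt "-0.09 0 -0.09 0 0 0 0.6" --pt "-0.11 0 -0.11 0 0 0 0.6" --pt "-0.122 0 -0.122 0 0 0 0.6" --pt "-0.127 0 -0.127 0 0 0 0.6" --pt "-0.127 0 -0.127 0 0 0 0.6"

```text
clock: 9.4
position: [0.4025, 0.3436, 0.2204]
tool_rot: [-3.14, 0.785, 3.068]
force: [0.1, -0.3, -4.9]
grip_width: 0.059
finger_force: 107.6
```

Run:
```python
from h import *
s=observe();print(s['force'],s['grip_width'])
a=np.radians(45)
# intermediate: yaw -90, hood tilted 0, high ; then tilted
hgoal((.37,.25,.20),mat((0,0,1),(0,1,0)))
hgoal((.385,.195,.20),mat((0,-np.sin(a),np.cos(a)),(0,np.cos(a),np.sin(a))))
hgoal((.385,.195,.10),mat((0,-1,0),(0,0,1)))
```

```text
[ 0.1343769  -0.28812904 -4.90277502] 0.05901389306649284
clock 9.4 pos [0.4025 0.3436 0.2204] rpy [-3.14   0.785  3.068] q [-0.51  0.51 -0.96  2.23  1.4   1.23 -0.88]
SHIFT [ 0.0022 -0.153  -0.0735] TURN [0.5049 0.0006 0.505 ]
clock 9.4 pos [0.4025 0.3436 0.2204] rpy [-3.14   0.785  3.068] q [-0.51  0.51 -0.96  2.23  1.4   1.23 -0.88]
SHIFT [-0.029  -0.3362 -0.0428] TURN [0.2791 0.3016 0.6741]
clock 9.4 pos [0.4025 0.3436 0.2204] rpy [-3.14   0.785  3.068] q [-0.51  0.51 -0.96  2.23  1.4   1.23 -0.88]
SHIFT [ 0.1472 -0.3898  0.1392] TURN [-3.000e-04  5.943e-01  7.788e-01]
```

>>> play_rows --pt "0 -0.02 -0.02 0.03 0 0.03 0.6" --pt "0 -0.04 -0.04 0.08 0 0.08 0.6" --pt "0 -0.07 -0.07 0.13 0 0.13 0.6" --pt "0 -0.1 -0.07 0.18 0 0.18 0.6" --pt "0 -0.13 -0.07 0.23 0 0.23 0.6" --pt "0 -0.15 -0.07 0.28 0 0.28 0.6" --pt "0 -0.15 -0.07 0.33 0 0.33 0.6" --pt "0 -0.15 -0.07 0.38 0 0.38 0.6" --pt "0 -0.15 -0.07 0.43 0 0.43 0.6" --pt "0 -0.15 -0.07 0.47 0 0.47 0.6"

```text
clock: 10.4
position: [0.3722, 0.271, 0.2439]
tool_rot: [-3.14, 0.788, 1.67]
force: [-1.6, 0.2, -4.6]
grip_width: 0.059
finger_force: 108.6
```

Run:
```python
from h import *
a=np.radians(45)
s=observe();print(s['force'],s['grip_width'])
hgoal((.385,.195,.20),mat((0,-np.sin(a),np.cos(a)),(0,np.cos(a),np.sin(a))))
```

```text
[-1.5709886   0.15982209 -4.58685531] 0.05901014730554393
clock 10.4 pos [0.3722 0.271  0.2439] rpy [-3.14   0.788  1.67 ] q [-0.59  0.69 -0.71  1.68  0.65  1.75 -1.42]
SHIFT [-0.1374  0.007   0.1324] TURN [0.018  0.3759 0.0443]
```

>>> play_rows --pt "-0.01 0 0.01 0.005 0.03 0.01 0.6" --pt "-0.03 0 0.03 0.01 0.07 0.02 0.6" --pt "-0.05 0 0.05 0.018 0.12 0.044 0.6" --pt "-0.07 0.003 0.07 0.018 0.17 0.044 0.6" --pt "-0.09 0.007 0.09 0.018 0.22 0.044 0.6" --pt "-0.11 0.007 0.11 0.018 0.27 0.044 0.6" --pt "-0.13 0.007 0.125 0.018 0.32 0.044 0.6" --pt "-0.137 0.007 0.132 0.018 0.36 0.044 0.6" --pt "-0.137 0.007 0.132 0.018 0.376 0.044 0.6" --pt "-0.137 0.007 0.132 0.018 0.376 0.044 0.6"

```text
clock: 11.4
position: [0.3854, 0.1747, 0.2463]
tool_rot: [-3.14, -0.0, 1.575]
force: [0.2, -0.9, -4.3]
grip_width: 0.0588
finger_force: 108.7
```

Run:
```python
from h import *
s=observe();print(s['force'],s['grip_width'])
hgoal((.385,.195,.10),mat((0,-1,0),(0,0,1)))
```

```text
[ 0.17859967 -0.89513508 -4.25410039] 0.05880763746770564
clock 11.4 pos [0.3854 0.1747 0.2463] rpy [-3.14  -0.     1.575] q [ 0.21  0.27 -0.91  2.05  0.27  0.94 -0.84]
SHIFT [-0.0508 -0.0007  0.2539] TURN [-0.0012  0.3748  0.0012]
```

>>> play_rows --pt "-0.005 0 0.02 0 0.03 0 0.6" --pt "-0.01 0 0.05 0 0.07 0 0.6" --pt "-0.015 0 0.08 0 0.12 0 0.6" --pt "-0.02 0 0.11 0 0.17 0 0.6" --pt "-0.03 0 0.14 0 0.22 0 0.6" --pt "-0.04 0 0.17 0 0.27 0 0.6" --pt "-0.05 0 0.2 0 0.32 0 0.6" --pt "-0.05 0 0.23 0 0.36 0 0.6" --pt "-0.05 0 0.25 0 0.375 0 0.6" --pt "-0.05 0 0.254 0 0.375 0 0.6"

```text
clock: 12.4
position: [0.3846, 0.1521, 0.1182]
tool_rot: [-3.134, -0.79, 1.573]
force: [-0.2, 0.5, -4.1]
grip_width: 0.0589
finger_force: 108.7
```

Run:
```python
from h import *
s=observe();print(s['force'],s['grip_width'])
hgoal((.385,.195,.015),mat((0,-1,0),(0,0,1)))
t=grab_frame('top')[:,:,::-1];g=grab_frame('side')[:,:,::-1];w=grab_frame('wrist')[:,:,::-1]
im=np.zeros((600,800,3),np.uint8);im[:300,:400]=cv2.resize(t[200:380,130:370],(400,300));im[:300,400:]=cv2.resize(g[180:390,220:500],(400,300));im[300:,:400]=cv2.resize(w,(400,300));cv2.imwrite('pics/l7.png',im)
```

```text
[-0.19579828  0.53812456 -4.14912382] 0.05893439735430042
clock 12.4 pos [0.3846 0.1521 0.1182] rpy [-3.134 -0.79   1.573] q [ 0.9   0.9  -1.14  2.28  0.    0.36 -0.03]
SHIFT [-0.123   0.0016  0.1142] TURN [-0.0039 -0.0023  0.0004]
```

>>> play_rows --pt "-0.01 0 0.01 0 0 0 0.6" --pt "-0.025 0 0.024 0 0 0 0.6" --pt "-0.045 0 0.042 0 0 0 0.6" --pt "-0.065 0 0.06 0 0 0 0.6" --pt "-0.085 0 0.08 0 0 0 0.6" --pt "-0.1 0 0.095 0 0 0 0.6" --pt "-0.115 0 0.108 0 0 0 0.6" --pt "-0.12 0 0.113 0 0 0 0.6" --pt "-0.122 0 0.114 0 0 0 0.6" --pt "-0.122 0 0.114 0 0 0 0.6"

```text
clock: 13.55
position: [0.3856, 0.1489, 0.0364]
tool_rot: [-3.141, -0.787, 1.577]
force: [0.3, -0.2, -3.7]
grip_width: 0.0588
finger_force: 108.8
```

Run:
```python
from h import *
s=observe();print(s['force'],s['grip_width'])
hgoal((.385,.195,.0),mat((0,-1,0),(0,0,1)))
c=get_calibration('side');g=grab_frame('side')
h=cv2.cvtColor(g,cv2.COLOR_RGB2HSV);m=cv2.inRange(h,(4,150,60),(18,255,255))
n,l,q,ce=cv2.connectedComponentsWithStats(m);k=1+q[1:,4].argmax();print(q[k])
for p in((.355,.28,0),(.415,.28,0),(.355,.28,.05),(.415,.28,.05)):print(np.round(proj(c,np.array(p)+[0,0,.015])))
xs_=[(u,np.where(l[:,u]==k)[0].max(),np.where(l[:,u]==k)[0].min()) for u in range(q[k][0]+2,q[k][0]+q[k][2],6)];print(xs_)
```

```text
[ 0.33080563 -0.19250015 -3.69686137] 0.05883847782265411
clock 13.55 pos [0.3856 0.1489 0.0364] rpy [-3.141 -0.787  1.577] q [ 0.81  1.04 -0.98  2.28  0.1   0.22  0.03]
SHIFT [-0.0236 -0.0012  0.0247] TURN [-0.0021 -0.0008  0.002 ]
[   0  196   64  261 6312]
[425. 334.]
[387. 329.]
[427. 306.]
[389. 302.]
[(2, np.int64(453), np.int64(202)), (8, np.int64(452), np.int64(223)), (14, np.int64(449), np.int64(242)), (20, np.int64(445), np.int64(261)), (26, np.int64(442), np.int64(283)), (32, np.int64(438), np.int64(302)), (38, np.int64(434), np.int64(357)), (44, np.int64(432), np.int64(359)), (50, np.int64(429), np.int64(362)), (56, np.int64(424), np.int64(387)), (62, np.int64(422), np.int64(410))]
```

>>> play_rows --pt "-0.004 0 0.004 0 0 0 0.6" --pt "-0.008 0 0.008 0 0 0 0.6" --pt "-0.011 0 0.011 0 0 0 0.6" --pt "-0.013 0 0.013 0 0 0 0.6" --pt "-0.015 0 0.015 0 0 0 0.6" --pt "-0.017 0 0.017 0 0 0 0.6" --pt "-0.017 0 0.017 0 0 0 0.6"

```text
clock: 14.3
position: [0.3855, 0.149, 0.0241]
tool_rot: [-3.141, -0.787, 1.577]
force: [-0.5, -0.2, -5.4]
grip_width: 0.0585
finger_force: 108.8
```

Run:
```python
from h import *
s=observe();print(s['force'],s['moment'],s['grip_width'])
hgoal((.385,.195,.0),mat((0,-1,0),(0,0,1)))
g=grab_frame('side');g[:,:330]=0;g[:,500:]=0
h=cv2.cvtColor(g,cv2.COLOR_RGB2HSV);m=cv2.inRange(h,(4,170,50),(14,255,255))
n,l,q,ce=cv2.connectedComponentsWithStats(m);k=1+q[1:,4].argmax();print(q[k])
c=get_calibration('side')
for p in((.355,.28,0),(.415,.28,0),(.355,.28,.05),(.415,.28,.05),(.415,.11,.05)):print(np.round(proj(c,np.array(p)+[0,0,.003])))
```

```text
[-0.49564175 -0.17863562 -5.38952004] [-1.66514194  0.01329273 -0.01147595] 0.058484942059596375
clock 14.3 pos [0.3855 0.149  0.0241] rpy [-3.141 -0.787  1.577] q [ 0.8   1.07 -0.96  2.27  0.11  0.21  0.03]
SHIFT [-0.0063 -0.0009  0.0073] TURN [-0.0022 -0.0007  0.0019]
[ 387  267   39   71 1911]
[424. 340.]
[387. 335.]
[427. 313.]
[389. 309.]
[396. 267.]
```

>>> play_rows --pt "-0.002 0 0.002 0 0 0 0.6" --pt "-0.004 0 0.004 0 0 0 0.6" --pt "-0.006 0 0.006 0 0 0 0.6" --pt "-0.006 0 0.006 0 0 0 0.6"

```text
clock: 14.75
position: [0.3855, 0.1489, 0.0199]
tool_rot: [-3.141, -0.787, 1.577]
force: [-0.0, -0.3, -3.5]
grip_width: 0.0587
finger_force: 109.4
```

>>> play_rows --pt "-0.001 0 0.001 0 0 0 0.6" --pt "-0.002 0 0.002 0 0 0 0.6" --pt "-0.003 0 0.003 0 0 0 0.6" --pt "-0.003 0 0.003 0 0 0 0.6"

```text
clock: 15.15
position: [0.3855, 0.149, 0.0194]
tool_rot: [3.139, -0.787, 1.58]
force: [-10.6, -30.7, 57.0]
grip_width: 0.059
finger_force: 116.4
```

>>> play_rows --pt "0.001 0 -0.001 0 0 0 0.6" --pt "0.002 0 -0.002 0 0 0 0.6" --pt "0.0025 0 -0.0025 0 0 0 0.6"

```text
clock: 15.45
position: [0.3855, 0.1489, 0.0198]
tool_rot: [-3.141, -0.786, 1.578]
force: [0.1, 0.7, -4.1]
grip_width: 0.0587
finger_force: 108.8
```

>>> play_rows --pt "-0.0008 0 0.0008 0 0 0 0.6" --pt "-0.0008 0 0.0008 0 0 0 0.6"

```text
clock: 15.65
position: [0.3855, 0.1489, 0.0196]
tool_rot: [3.141, -0.787, 1.578]
force: [-3.6, -14.2, 23.6]
grip_width: 0.0594
finger_force: 112.3
```

Rim on the bench with light contact. Opening slowly, then backing out along the tool.

>>> play_rows --pt "0.0002 0 -0.0002 0 0 0 0.3" --pt "0.0002 0 -0.0002 0 0 0 0.2" --pt "0.0002 0 -0.0002 0 0 0 0.1" --pt "0.0002 0 -0.0002 0 0 0 0" --pt "0.0002 0 -0.0002 0 0 0 0" --pt "0 0 -0.04 0 0 0 0" --pt "0 0 -0.1 0 0 0 0" --pt "0 0 -0.16 0 0 0 0" --pt "0 0 -0.22 0 0 0 0" --pt "0 0 -0.28 0 0 0 0" --newtons 60

```text
clock: 16.65
position: [0.386, 0.049, 0.1188]
tool_rot: [-3.141, -0.786, 1.577]
force: [-0.5, 0.2, -0.3]
grip_width: 0.0853
finger_force: 0.0
```

Run:
```python
from h import *
s=observe();print(s['force'],s['grip_width'])
# pre: tool down over hood, camera on tool +x
goal((.385,.195,.22),tool((1,0,0),(0,0,-1)))
```

```text
[-0.48278166  0.24344407 -0.26510902] 0.08532434428071242
clock 16.65 pos [0.386  0.049  0.1188] rpy [-3.141 -0.786  1.577] q [ 1.13  0.92 -1.14  2.2   0.06  0.59  0.1 ]
SHIFT [ 0.3495 -0.      0.0638] TURN [-0.0015 -0.3755  0.0031]
```

>>> play_rows --pt "0.07 0 -0.07 0 0 0 0" --pt "0.13 0 -0.1 0 -0.06 0 0" --pt "0.2 0 -0.07 0 -0.13 0 0" --pt "0.27 0 -0.02 0 -0.2 0 0" --pt "0.33 0 0.03 0 -0.27 0 0" --pt "0.35 0 0.06 0 -0.33 0 0" --pt "0.35 0 0.064 -0.001 -0.375 0.003 0" --pt "0.35 0 0.064 -0.001 -0.375 0.003 0" --pt "0.35 0 0.064 -0.001 -0.375 0.003 0"

```text
clock: 17.55
position: [0.3839, 0.1925, 0.2174]
tool_rot: [-3.121, -0.101, 1.575]
force: [-0.3, -0.2, -0.8]
grip_width: 0.0857
finger_force: 0.0
```

Run:
```python
from h import *
grab_frame('wrist');grab_frame('wrist')
c=get_calibration('wrist');w=grab_frame('wrist')
json.dump({k:np.array(v).tolist() for k,v in c.items()},open('w8.json','w'));cv2.imwrite('pics/w8.png',w[:,:,::-1])
goal((.385,.195,.22),tool((1,0,0),(0,0,-1)))
cv2.imwrite('pics/w8r.png',cv2.resize(w[:,:,::-1],(800,600),interpolation=cv2.INTER_CUBIC))
```

```text
clock 17.7 pos [0.383  0.1944 0.2174] rpy [-3.12  -0.104  1.581] q [ 0.26  0.34 -0.95  2.09  0.25  0.82 -0.81]
SHIFT [ 0.0017  0.0039 -0.0051] TURN [-0.0104 -0.0496  0.0056]
```

View pics/w8r.png

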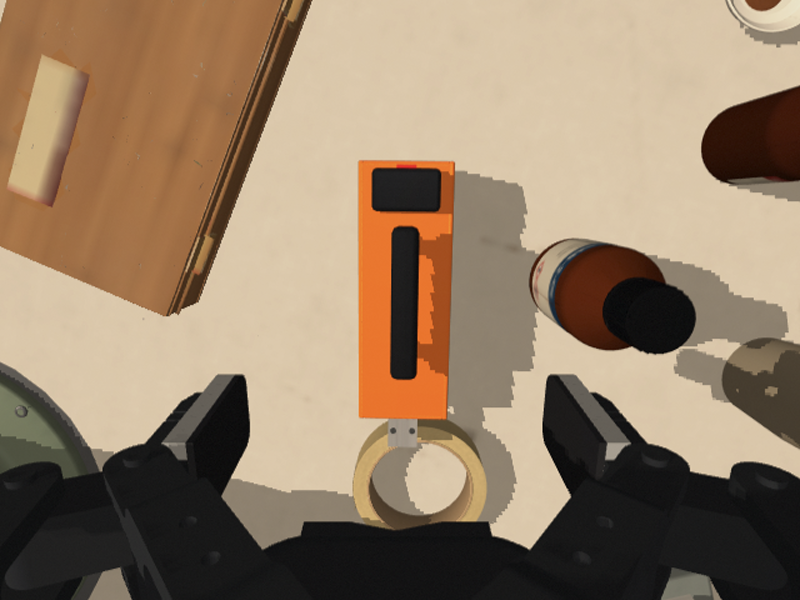

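The hood lies flat on its rim, battery at top, handle bar from (392,227) to (418,380) and striker at (403,433) above the tape's edge. Nothing else appears to have moved.

Run:
```python
from h import *
c=json.load(open('w8.json'));k=.8
for n,pts,z in(('bar',((392,229),(419,229),(391,379),(417,379)),.084),('top',((360,162),(454,162),(360,416),(447,417)),.05)):
    P=np.array([plane(c,u*k,v*k,z)[:2] for u,v in pts]);d=P[2:].mean(0)-P[:2].mean(0)
    print(n,P.mean(0),np.linalg.norm(d),'yaw',np.arctan2(d[1],d[0]),np.linalg.norm(P[0]-P[1]))
yaw=-1.575
goal((.385,.195,.12),tool((1,0,0),(0,0,-1)))
```

```text
bar [0.3849677  0.19273126] 0.08905086414177164 yaw -1.5627507983802553 0.015301277588172166
top [0.38512247 0.19315792] 0.16762130610045015 yaw -1.566301526095462 0.05827602466924318
clock 17.7 pos [0.383  0.1944 0.2174] rpy [-3.12  -0.104  1.581] q [ 0.26  0.34 -0.95  2.09  0.25  0.82 -0.81]
SHIFT [-0.019   0.0081  0.1938] TURN [-0.0104 -0.0496  0.0056]
```

>>> play_rows --pt "0 0.008 0.03 -0.01 -0.025 0.004 0.1" --pt "-0.01 0.008 0.08 -0.01 -0.05 0.004 0.2" --pt "-0.019 0.008 0.14 -0.01 -0.05 0.004 0.3" --pt "-0.019 0.008 0.18 -0.01 -0.05 0.004 0.4" --pt "-0.019 0.008 0.194 -0.01 -0.05 0.004 0.4" --pt "-0.019 0.008 0.194 -0.01 -0.05 0.004 0.4" --pt "-0.019 0.008 0.194 -0.01 -0.05 0.004 0.4"

```text
clock: 18.4
position: [0.3862, 0.1923, 0.1202]
tool_rot: [-3.14, 0.0, 1.567]
force: [-0.2, 0.0, 0.7]
grip_width: 0.0513
finger_force: 0.0
```

Run:
```python
from h import *
goal((.385,.193,.061),tool((1,.006,0),(0,0,-1)));print(observe()['grip_width'])
```

```text
clock 18.4 pos [0.3862 0.1923 0.1202] rpy [-3.14   0.     1.567] q [ 0.    0.5  -0.76  2.16  0.55  0.69 -1.14]
SHIFT [ 0.0014 -0.0022  0.1183] TURN [-0.0007  0.0001 -0.0046]
0.05126227381611593
```

>>> play_rows --pt "0.001 -0.002 0.03 0 0 -0.0046 0.4" --pt "0.001 -0.002 0.06 0 0 -0.0046 0.4" --pt "0.001 -0.002 0.09 0 0 -0.0046 0.4" --pt "0.001 -0.002 0.11 0 0 -0.0046 0.4" --pt "0.001 -0.002 0.118 0 0 -0.0046 0.4" --pt "0.001 -0.002 0.118 0 0 -0.0046 0.5" --pt "0.001 -0.002 0.118 0 0 -0.0046 0.65" --pt "0.001 -0.002 0.118 0 0 -0.0046 0.8" --pt "0.001 -0.002 0.118 0 0 -0.0046 1" --pt "0.001 -0.002 0.118 0 0 -0.0046 1" --newtons 100

```text
clock: 19.4
position: [0.3852, 0.1931, 0.0612]
tool_rot: [-3.141, 0.001, 1.577]
force: [-0.2, -1.8, 13.0]
grip_width: 0.0138
finger_force: 97.5
```

Run:
```python
from h import *
s=observe();print(s['force'],s['moment'],s['grip_width'],s['position'])
```

```text
[-0.20197485 -1.76331001 12.9708574 ] [-0.37573264  0.27346048 -0.02057279] 0.013800325941184627 [0.38519095 0.19310154 0.06124439]
```

>>> play_rows --pt "0 0 -0.004 0 0 0 1" --pt "0 0 -0.01 0 0 0 1" --pt "0 0 -0.02 0 0 0 1" --pt "0 0 -0.05 0 0 0 1" --pt "0 0 -0.1 0 0 0 1" --pt "0 0 -0.16 0 0 0 1" --pt "0 0 -0.22 0 0 0 1" --pt "0 0 -0.28 0 0 0 1" --pt "0 0 -0.31 0 0 0 1" --pt "0 0 -0.32 0 0 0 1"

```text
clock: 20.4
position: [0.3853, 0.1932, 0.2221]
tool_rot: [3.141, 0.0, 1.577]
force: [0.2, -0.1, -4.4]
grip_width: 0.014
finger_force: 98.2
```

Run:
```python
from h import *
s=observe();print(s['force'],s['moment'],s['grip_width'])
goal(np.r_[O,.22],tool((ys[0],ys[1],0),(0,0,-1)))
```

```text
[ 0.18876717 -0.11277061 -4.36631942] [-0.00481454  0.0003196  -0.00840421] 0.014037905435875455
clock 20.4 pos [0.3853 0.1932 0.2221] rpy [3.141 0.    1.577] q [ 0.15  0.33 -0.91  2.06  0.33  0.9  -0.94]
SHIFT [-0.6433  0.4261  0.0046] TURN [ 0.0002  0.0002 -0.1328]
```

>>> play_rows --pt "-0.02 0.013 0 0 0 0 1" --pt "-0.07 0.045 0 0 0 -0.01 1" --pt "-0.14 0.09 0 0 0 -0.03 1" --pt "-0.22 0.145 0 0 0 -0.05 1" --pt "-0.3 0.2 0 0 0 -0.07 1" --pt "-0.38 0.25 0 0 0 -0.09 1" --pt "-0.46 0.305 0 0 0 -0.11 1" --pt "-0.54 0.36 0 0 0 -0.13 1" --pt "-0.6 0.4 0 0 0 -0.133 1" --pt "-0.635 0.42 0 0 0 -0.133 1"

```text
clock: 21.4
position: [0.5975, -0.1269, 0.2181]
tool_rot: [-3.137, -0.0, 1.853]
force: [-1.0, 1.1, -4.1]
grip_width: 0.014
finger_force: 98.1
```

>>> play_rows --pt "0 0 0 0 0 0 1" --pt "0 0 0 0 0 0 1"

```text
clock: 21.6
position: [0.5964, -0.1232, 0.2189]
tool_rot: [-3.138, -0.001, 1.856]
force: [0.2, 1.0, -3.9]
grip_width: 0.0141
finger_force: 98.1
```

Run:
```python
from h import *
s=observe();print(s['force'],s['moment'],s['grip_width'])
goal(np.r_[O,.15],tool((ys[0],ys[1],0),(0,0,-1)))
# check hood & station in a common wrist picture
c=get_calibration('wrist');w=grab_frame('wrist')
json.dump({k:np.array(v).tolist() for k,v in c.items()},open('w9.json','w'));cv2.imwrite('pics/w9.png',w[:,:,::-1])
h=cv2.cvtColor(w,cv2.COLOR_RGB2HSV);m=cv2.inRange(h,(4,150,60),(18,255,255))
n,l,q,ce=cv2.connectedComponentsWithStats(m);k=1+q[1:,4].argmax();print(q[k])
cnt=max(cv2.findContours((l==k).astype(np.uint8),0,1)[0],key=cv2.contourArea)
print(cv2.approxPolyDP(cv2.convexHull(cnt),4,True)[:,0].tolist())
z=s['position'][2]-.061+.05
for a,b in((-.085,-.03),(-.085,.03),(.085,-.03),(.085,.03)):
    p=s['position'][:2]+a*xs+b*ys;print(np.round(proj(c,np.r_[p,z])))
```

```text
[ 0.18002193  0.9994415  -3.86724568] [ 0.08586849 -0.00034379 -0.04114876] 0.014131703618090618
clock 21.6 pos [ 0.5964 -0.1232  0.2189] rpy [-3.138e+00 -1.000e-03  1.856e+00] q [ 0.63  0.62 -0.8   1.63  0.49  1.11 -0.01]
SHIFT [-0.0098  0.0062  0.1377] TURN [-0.0018 -0.0005  0.0002]
[  235    75   164   258 20238]
[[397, 76], [385, 331], [248, 332], [235, 78]]
[236.  76.]
[401.  76.]
[256. 455.]
[381. 456.]
```

Run:
```python
from h import *
goal(np.r_[O+.0005*ys,.13],tool((ys[0],ys[1],0),(0,0,-1)))
```

```text
clock 21.65 pos [ 0.5965 -0.1224  0.2193] rpy [-3.138e+00 -1.000e-03  1.857e+00] q [ 0.63  0.62 -0.8   1.63  0.49  1.11 -0.01]
SHIFT [-0.0112  0.0068  0.1787] TURN [-0.0016 -0.0004  0.0007]
```

>>> play_rows --pt "-0.004 0.003 0.02 -0.0018 0 0 1" --pt "-0.008 0.007 0.06 -0.0018 0 0 1" --pt "-0.01 0.007 0.1 -0.0018 0 0 1" --pt "-0.01 0.007 0.13 -0.0018 0 0 1" --pt "-0.01 0.007 0.155 -0.0018 0 0 1" --pt "-0.01 0.007 0.17 -0.0018 0 0 1" --pt "-0.01 0.007 0.177 -0.0018 0 0 1" --pt "-0.01 0.007 0.177 -0.0018 0 0 1" --pt "-0.01 0.007 0.177 -0.0018 0 0 1"

```text
clock: 22.55
position: [0.602, -0.1266, 0.1325]
tool_rot: [3.139, 0.001, 1.856]
force: [-1.6, 1.2, -3.8]
grip_width: 0.0142
finger_force: 98.3
```

Run:
```python
from h import *
grab_frame('side')
s=observe();print(s['clock'],s['force'],s['moment'],st(s['position']))
goal(np.r_[O+.0005*ys,.10],tool((ys[0],ys[1],0),(0,0,-1)))
```

```text
22.6 [-1.49651221  1.61971404 -2.72073151] [ 0.16683397  0.34348459 -0.12995417] [  0.1334742    1.51328496 132.4953493 ]
clock 22.6 pos [ 0.602  -0.1267  0.1325] rpy [3.139e+00 1.000e-03 1.856e+00] q [ 0.6   0.72 -0.75  1.69  0.58  0.96 -0.08]
SHIFT [ 0.0003 -0.0022  0.065 ] TURN [0.0012 0.0003 0.0003]
```

>>> play_rows --pt "0 -0.002 0.006 0.001 0 0 1" --pt "0 -0.002 0.012 0.001 0 0 1" --pt "0 -0.002 0.018 0.001 0 0 1" --pt "0 -0.002 0.024 0.001 0 0 1" --pt "0 -0.002 0.03 0.001 0 0 1" --pt "0 -0.002 0.03 0.001 0 0 1"

```text
clock: 23.2
position: [0.6007, -0.127, 0.1164]
tool_rot: [-3.141, -0.0, 1.856]
force: [1.0, 2.1, -3.0]
grip_width: 0.0139
finger_force: 98.2
```

Run:
```python
from h import *
s=observe();print(s['clock'],s['force'],s['force'][:2]@xs,s['force'][:2]@ys,s['moment'],st(s['position']))
goal(np.r_[O+.0005*ys,.10],tool((ys[0],ys[1],0),(0,0,-1)))
```

```text
23.2 [ 1.03602274  2.11758422 -3.02799211] -1.7412025797728947 1.5892512691842853 [ 0.37907032 -0.1214083   0.13744308] [9.12600620e-03 1.68579654e-01 1.16420759e+02]
clock 23.2 pos [ 0.6007 -0.127   0.1164] rpy [-3.141 -0.     1.856] q [ 0.59  0.74 -0.73  1.7   0.6   0.94 -0.09]
SHIFT [0.     0.0007 0.0328] TURN [-0.0003 -0.      0.0004]
```

>>> play_rows --pt "0 0 0.004 0 0 0 1" --pt "0 0 0.008 0 0 0 1" --pt "0 0 0.012 0 0 0 1" --pt "0 0 0.016 0 0 0 1" --pt "0 0 0.016 0 0 0 1"

```text
clock: 23.7
position: [0.6007, -0.127, 0.1086]
tool_rot: [-3.141, 0.0, 1.856]
force: [0.6, 1.6, -2.8]
grip_width: 0.014
finger_force: 98.3
```

Run:
```python
from h import *
s=observe();print(s['clock'],s['force'],s['force'][:2]@xs,s['force'][:2]@ys,s['moment'],st(s['position']))
```

```text
23.7 [ 0.58246479  1.56869386 -2.79545527] -1.3418546714579251 0.9997458143679413 [ 0.38346129 -0.14484314  0.07398121] [7.22205956e-02 2.14241485e-01 1.08614311e+02]
```

>>> play_rows --pt "0 0 0.003 0 0 0 1" --pt "0 0 0.006 0 0 0 1" --pt "0 0 0.009 0 0 0 1" --pt "0 0 0.012 0 0 0 1" --pt "0 0 0.015 0 0 0 1" --pt "0 0 0.018 0 0 0 1" --pt "0 0 0.018 0 0 0 1"

```text
clock: 24.4
position: [0.6008, -0.127, 0.0997]
tool_rot: [-3.141, 0.0, 1.856]
force: [0.4, 2.1, -3.9]
grip_width: 0.0138
finger_force: 98.1
```

Run:
```python
from h import *
s=observe();print(s['clock'],s['force'],s['force'][:2]@xs,s['force'][:2]@ys,s['moment'],st(s['position']))
```

```text
24.4 [ 0.41771805  2.14007446 -3.94961388] -1.9365070108423688 1.0021714836570668 [ 0.49308574 -0.11021975  0.13099985] [8.32327909e-02 2.55389956e-01 9.96721078e+01]
```

Expected seat is at about 0.097, so the last millimetres go in 0.5 mm rows.

>>> play_rows --pt "0 0 0.001 0 0 0 1" --pt "0 0 0.002 0 0 0 1" --pt "0 0 0.003 0 0 0 1" --pt "0 0 0.004 0 0 0 1" --pt "0 0 0.004 0 0 0 1"

```text
clock: 24.9
position: [0.6008, -0.1271, 0.0979]
tool_rot: [-3.141, 0.0, 1.856]
force: [0.3, 2.2, -4.1]
grip_width: 0.0138
finger_force: 98.1
```

>>> play_rows --pt "0 0 0.0008 0 0 0 1" --pt "0 0 0.0016 0 0 0 1" --pt "0 0 0.0016 0 0 0 1"

```text
clock: 25.2
position: [0.6011, -0.1269, 0.0974]
tool_rot: [3.141, 0.0, 1.856]
force: [-0.2, 3.3, 1.1]
grip_width: 0.0142
finger_force: 98.9
```

>>> play_rows --pt "0 0 0.0006 0 0 0 1" --pt "0 0 0.0006 0 0 0 1"

```text
clock: 25.4
position: [0.6011, -0.1269, 0.0973]
tool_rot: [3.141, 0.001, 1.856]
force: [-1.1, 3.9, 7.3]
grip_width: 0.0144
finger_force: 99.8
```

Run:
```python
from h import *
s=observe();print(s['clock'],s['force'],s['moment'],st(s['position']),s['tool_rot'])
```

```text
25.4 [-1.12237869  3.87859585  7.25320329] [ 0.70309374  0.44310766 -0.00770042] [6.66635131e-02 6.04206716e-01 9.73304679e+01] [3.14120301e+00 5.61047265e-04 1.85644055e+00]
```

>>> play_rows --pt "0 0 0 0 0 0 0.8" --pt "0 0 0 0 0 0 0.7" --pt "0 0 0 0 0 0 0.6" --pt "0 0 0 0 0 0 0.5" --pt "0 0 0 0 0 0 0.5" --pt "0 0 -0.04 0 0 0 0.5" --pt "0 0 -0.1 0 0 0 0.5" --pt "0 0 -0.18 0 0 0 0.5" --pt "0 0 -0.26 0 0 0 0.5" --pt "0 0 -0.32 0 0 0 0.5" --newtons 40

```text
clock: 26.4
position: [0.6011, -0.1268, 0.2593]
tool_rot: [3.14, 0.001, 1.857]
force: [0.3, -0.7, 0.6]
grip_width: 0.0426
finger_force: 0.0
```

>>> play_rows --pt "0 0 -0.05 0 0 0 0.5" --pt "0 0 -0.05 0 0 0 0.5" --pt "0 0 -0.05 0 0 0 0.5" --pt "0 0 -0.05 0 0 0 0.5"

```text
clock: 26.8
position: [0.6005, -0.1271, 0.2809]
tool_rot: [-3.14, -0.0, 1.856]
force: [0.2, -0.0, -0.3]
grip_width: 0.0426
finger_force: 0.0
```

Run:
```python
from h import *
s=observe();print(s['clock'],s['position'],s['force'],s['grip_width'])
c=get_calibration('wrist');w=grab_frame('wrist');cv2.imwrite('pics/w10.png',w[:,:,::-1])
h=cv2.cvtColor(w,cv2.COLOR_RGB2HSV);m=cv2.inRange(h,(4,150,60),(18,255,255))
n,l,q,ce=cv2.connectedComponentsWithStats(m);k=1+q[1:,4].argmax();print(q[k])
cnt=max(cv2.findContours((l==k).astype(np.uint8),0,1)[0],key=cv2.contourArea)
P=cv2.approxPolyDP(cv2.convexHull(cnt),4,True)[:,0];print(P.tolist())
print([st(plane(c,*p,.086)).round(1).tolist() for p in P])
# top camera: bystander caps vs. start picture
t0=cv2.imread('pics/top0.png')[:,:,::-1].astype(int);t=grab_frame('top').astype(int)
for n,(u,v) in dict(big=(245,263),small=(206,217),tape=(311,309),cotton=(388,302),weight=(447,306),water=(135,288),wl=(104,338),j1=(333,175),j2=(303,163)).items():
    print(n,np.abs(t-t0)[v-14:v+15,u-14:u+15].mean().round(1),end=' ')
```

```text
26.8 [ 0.60046295 -0.12707274  0.28090272] [ 0.18965883 -0.04540319 -0.25289019] 0.042632542035735
[ 281  101   74  195 9529]
[[354, 101], [349, 294], [286, 294], [281, 102]]
[[-85.2, 29.0, 86.0], [83.8, 28.8, 86.0], [83.9, -29.4, 86.0], [-84.5, -29.9, 86.0]]
big 7.8 small 16.0 tape 16.2 cotton 8.8 weight 33.6 water 10.8 wl 9.8 j1 7.8 j2 9.1
```

Run:
```python
from h import *
t=grab_frame('top')[:,:,::-1].copy();t0=cv2.imread('pics/top0.png');print(observe()['clock'])
for n,(u,v) in dict(tape=(311,309),small=(206,217),big=(245,263),weight=(447,306),cotton=(388,302)).items():
    P=t0[v-16:v+17,u-20:u+21];S=t[v-28:v+29,u-32:u+33]
    e=lambda x:cv2.Laplacian(cv2.GaussianBlur(cv2.cvtColor(x,6),(0,0),1.2),cv2.CV_32F)
    r=cv2.matchTemplate(e(S),e(P),cv2.TM_CCOEFF_NORMED);_,b,_,loc=cv2.minMaxLoc(r);print(n,round(b,2),loc[0]-12,loc[1]-12)
```

```text
26.95
tape 0.49 0 0
small 0.88 0 0
big 0.93 0 0
weight 0.09 -7 -12
cotton 0.68 0 0
```

Run:
```python
from h import *
print(job_done())
```

```text
the job is handed in; nothing more can be done
None
```

The job is handed in at about 27 s of the 72 s allowed. I pushed the roller arm about 21 mm (spring force 2.4 N) and let it spring back. I laid the hood on its open rim, let go, re-took it by its handle and seated it in the pocket, striker towards the switch. Setting it down on the bench, the wrist force briefly peaked at about 57 N. In the last image the hood measured within 1 mm of the seat. I did not read the switch angle or look at the roller after letting it spring back. The other things I checked had not shifted, except that the cover weight could not be matched in the last image, probably because the arm hid it.

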